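# Draw the soap dish's drip tray out on the glass ledge

### The arm

A 7-joint arm with a two-finger parallel gripper is mounted at the origin on the work surface. World frame = base frame: x ahead of the robot, y to its left, z up, the work surface at z = 0. Lengths are in m, angles in rad, forces in N, time in s.
With the tool pointing down it reaches from about 0.4 to 0.875 m from the base axis. Payload 6.5 kg.
Tool frame: the origin (TCP) lies midway between the tips of the shut fingers; the grasp point (between the pads) lies manip.grasp_offset behind it (manip.grasp_offset is the distance from the TCP to the grasp point, in m); z points along the fingers, y is the line along which they close (so a half turn about z gives the same grasp; the last joint's range is limited). The gripper opens to 88 mm and grips with 3 to 60 N. Pads are 18 mm wide; open, the fingers measure 123 mm over their backs; the gripper's body (75 mm by 187 mm) begins 45 mm behind the grasp point.
Start: joints at [-1.312, 0.536, -0.004, 1.538, 0.003, 1.067, -0.071], TCP at [0.207, 0.616, 0.239] pointing down, gripper open.
Joint ranges: [-2.7, 2.7], [-0.37, 2.16], [-1.27, 1.26], [0.24, 2.4], [-1.31, 4.45], [0.19, 1.91], [-2.76, 2.76]. Speed limits (rad/s): [2.39, 2.39, 3.14, 3.14, 3.14, 3.14, 3.14].

### API

Orientations are given as a unit quaternion [w, x, y, z].
In Python, from rig import manip gives the robot as it stands.
- The arm moves only by the tool jog_arm, never from a script. Its argument "moves" is one flat list of numbers, 4 for each row, row after row: the shift along the world's x, y, z in mm, then the turn about the world's z in rad. A call has 1 to 5 rows; each row is the pose to reach, as a shift and turn from the pose commanded when the call began; what a row does not reach only later rows make up. A row lasts 1/8 s, in which the tool goes at most 62.5 mm and 10.7 degrees, less where a joint would pass 70% of its speed; a pose out of reach is approached as far as the arm can. A call with a gripper value outside its range is refused whole. "jaw" is the closure, from -1 (fully open) to 1 (shut), so that 0 is half open, set as the call begins (left out, the last holds). The fingers move at their own pace and stop on an object; the grip force is fixed at half the most. Time passes only in rows, so rows that repeat a pose let the fingers close. It gives the time, the measured TCP pose, the force, the opening and the grip force at its end, in the units of the state.
- manip.sense(): the state, without advancing time (a new reading comes with each control period).
- manip.camera(name): name is "scene" or "top" or "wrist"; returns a dict with "image" (384x512x3 uint8, red, green, blue), "z_map" (384x512 float32, m along the optical axis (not along the pixel's ray), 0 where there is no reading), "fx", "fy", "cx", "cy" (pixels), "R" (3x3) and "t" (3): a world point X has camera coordinates R X + t; the wrist camera has in their place "mount" (4x4, takes a point from camera to tool coordinates, whose origin is the TCP and whose axes are the flange's). Camera axes: x right, y down, z forward; pixel columns grow to the right and rows downward; lengths in m; the calibration is good to about 2 mm. A picture is of the moment at which its call begins: read the wrist's pose just before it.
- manip.sign_off(): hands the job in; it is judged then, once.
The state is a dict: "t": time; "joints": joint angles; "qd": joint speeds; "joint_efforts": joint torques, N m; "ee_pos": TCP position; "ee_rot": TCP orientation; "wrist_force": force on the tool from outside, world axes, zero at the start; "torque": the same for the moment, N m; "opening": finger opening in m; "grip_force": force on a finger pad.
Only numpy, scipy, OpenCV 4.12 (cv2) and the standard library are available. Lean on these libraries where they do the work, as an engineer would, in place of code of your own. Each camera call takes 0.05 s, during which the arm holds its last target. There are 200 camera calls.

### The job

The drip tray under the soap dish needs emptying: hook a fingertip behind the tray's raised lip and draw the tray out along its runners until it is fully out at its stop, then take the hand away. Do it with the fingertip behind the lip only, without pinching or pushing the lip's front, and let the dish stay standing where it is with the soap lying on its grid. Leave the jar, the toothbrush case and the comb as they are; nothing is to be picked up.

Things in the scene. Friction and masses are not known exactly. Their poses are not given: they have to be found in the camera images.
- shelf: Fixed thick glass shelf, 210 (x) x 740 (y) x 12 mm, on steel brackets. Origin at counter level (z = 0) under the middle of the glass; glass top 100 mm above it. Its -x edge is the open front; its +x side faces a low tiled wall (face 110 mm from the origin, top 123 mm above the counter). A small mirror rises to 0.29 m behind the shelf's -y end.
- soap_dish: Stainless soap dish standing loose on the glass on rubber feet, 0.55 to 0.8 kg: housing 100 (x) x 118 (y) x 40 mm high, wire grid on top (39 mm up). Origin: centre of its underside; z up; front face at x = -50 mm. The drip tray runs out of the front along -x. Pulled on past the tray's stop, the whole dish slides (at about 5 N); a push down on the tray's front tips it.
- drip_tray (a joint): How far the tray is drawn out along the dish's -x axis: 0 = pushed home, 0.055 m = fully out at its stop. It starts up to 12 mm out, slides with about 1 N of friction and stays where it is left. An open pan 100 mm wide; floor's upper face 10 mm, side walls (2.4 mm thick) 24 mm, front lip 32 mm above the dish's underside.
- lip (a point): Middle of the top edge of the tray's lip, on its inner face (the one a fingertip hooks). Moves with the tray, has the dish's axes. The lip, an upright sheet 100 mm wide and 3 mm thick, lies on the -x side of this point; on the +x side is the gap to the housing, open from above: 36 mm plus the joint's value long, 95 mm wide, 22 mm deep to the tray's floor.
- tray_front: The plain front plate of the tray, 108 (y) x 21 (z) x 2 mm thick, welded on the front of the lip, top edge 3 mm below the lip's top. The origin is its centre; its -x face is the front. It is not to be pinched or pushed.
- soap: Cream bar of soap, 52 (x) x 80 (y) x 24 mm, about 0.1 kg, lying loose on the dish's grid; the origin is the centre of its underside.
- jar: White round cosmetic jar with a screw lid, 62 mm across, 50 mm high, standing loose on the glass; the origin is the centre of its underside. Leave it alone.
- brush_case: Pink plastic toothbrush case with hinged lid, shut, 195 mm long (along its y axis), 40 mm wide, 26 mm high, lying loose on the glass; the origin is the centre of its underside. Leave it alone.
- comb: Wooden comb 170 mm long (along its y axis), 40 mm wide, 7 mm thick, lying loose on the glass in front of the toothbrush case; the origin is near its middle, at its underside. Leave it alone.
There are look-alikes about, which are no part of the job. There is more than one size of the soap_dish; the job needs the larger. There is more than one size of the soap; the job needs the smaller.

How it is judged:
By the outcome, as a careful person would: the job done as asked, in the order asked, and still so for the second after the job is handed in, with the robot touching nothing.
It also fails if it takes over 32 s, if anything falls off the work surface, if the arm or the gripper's body presses on something with over 40 N, if the wrist force passes 120 N, or if a joint passes its speed limit or range.

## Working session

There is one attempt and no reset: what is moved stays moved. The work goes in short steps, Python scripts to look and compute and a tool call to move; the robot and the scene stay as the last step left them, time stands still between calls to the robot, and variables do not carry over. Pictures are saved under pics/ and viewed, at most 10 in all, crops included, and the job is handed in when it is done.

Besides the shell and the picture viewer there is one more tool, called after "Request:" as a command line: name --argument value ..., lists and objects as JSON in quotes. jog_arm: Moves the arm, as the interface text tells. Its arguments: {"type":"object","properties":{"moves":{"type":"array"},"jaw":{"type":"number"}},"required":["moves"]}

```bash
mkdir -p pics
cat > h.py <<'E'
import numpy as np, cv2
from rig import manip
def snap(n):
    c=manip.camera(n); np.savez(f'pics/{n}.npz',**c); return c
def pts(c):
    z=c['z_map']; v,u=np.mgrid[:z.shape[0],:z.shape[1]]
    P=np.stack([(u-c['cx'])/c['fx']*z,(v-c['cy'])/c['fy']*z,z],-1)
    return (P-c['t'])@c['R']
E
python3 - <<'E'
from h import *
print(manip.grasp_offset, manip.sense())
for n in('scene','top'):
    c=snap(n); cv2.imwrite(f'pics/{n}1.png',c['image'][...,::-1]); print(c['R'],c['t'],c['fx'])
E
```

```text
0.0187 {'t': 0.0, 'joints': array([-1.31219997,  0.53716779, -0.00443985,  1.53882831,  0.00258095,
        1.06728161, -0.07119554]), 'qd': array([-0.00152367,  0.00164839, -0.00052636, -0.00033454, -0.00144397,
        0.00175067, -0.00105472]), 'joint_efforts': array([ 1.09690320e-04, -5.70983434e+01,  9.90851708e-01, -2.51606745e+01,
       -5.62249369e-02,  1.79719529e-02,  1.56923879e-04]), 'ee_pos': array([0.20724554, 0.6154523 , 0.23785547]), 'ee_rot': array([-8.30893596e-05,  1.61651611e-01,  9.86847532e-01, -8.35553280e-04]), 'wrist_force': array([ 0.20273035,  0.45288305, -0.32882096]), 'torque': array([0.00913439, 0.01717785, 0.02463622]), 'grip_force': 0.0, 'opening': 0.08832774914593143}
[[-4.25287462e-02  9.99095187e-01 -3.36905277e-04]
 [ 6.80765267e-01  2.87314962e-02 -7.31937943e-01]
 [-7.31265996e-01 -3.13577564e-02 -6.81371217e-01]] [ 0.12654128 -0.26584828  1.89914907] 484.30506566697727
[[-1.13436810e-01 -9.93545089e-01  4.97026181e-04]
 [-9.72817251e-01  1.10968555e-01 -2.03254952e-01]
 [ 2.01887806e-01 -2.35401091e-02 -9.79125721e-01]] [-0.05407935  0.55087644  1.09452386] 416.077825419896
```

View pics/scene1.png

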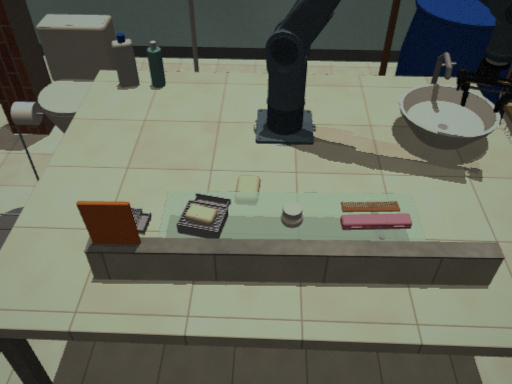

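View pics/top1.png

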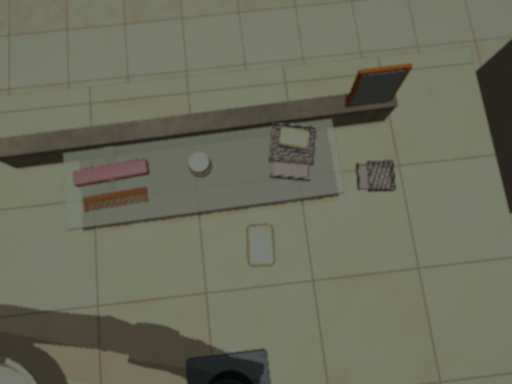

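The scene view shows the large dish at about (205,215). In the top view it is at (292,145), with the soap at (294,137) and its tray open towards the robot, front at about row 178. The small dish (377,176) and the large soap (260,245) are look-alikes.

Run:
```python
from h import *
c=dict(np.load('pics/top.npz')); P=pts(c)
im=c['image'][110:195,255:350,::-1]
cv2.imwrite('pics/crop.png',cv2.resize(im,None,fx=6,fy=6,interpolation=cv2.INTER_CUBIC))
np.set_printoptions(precision=3,suppress=True)
for col in (278,290,300):
    for r in range(118,188,3): print(r,col,P[r,col],end=' ')
    print()
m=(P[...,2]>.085)&(P[...,2]<.115)
# shelf corners from glass
for (r,q) in [(222,84),(194,340)]: print(P[r,q])
```

```text
118 278 [ 0.708 -0.208  0.122] 121 278 [ 0.702 -0.208  0.117] 124 278 [ 0.686 -0.204  0.137] 127 278 [ 0.683 -0.205  0.12 ] 130 278 [ 0.67  -0.202  0.134] 133 278 [ 0.66  -0.201  0.139] 136 278 [ 0.661 -0.203  0.111] 139 278 [ 0.64  -0.197  0.151] 142 278 [ 0.631 -0.196  0.155] 145 278 [ 0.638 -0.2    0.104] 148 278 [ 0.619 -0.196  0.14 ] 151 278 [ 0.612 -0.195  0.137] 154 278 [ 0.605 -0.194  0.135] 157 278 [ 0.596 -0.193  0.136] 160 278 [ 0.595 -0.194  0.11 ] 163 278 [ 0.588 -0.194  0.107] 166 278 [ 0.579 -0.193  0.107] 169 278 [ 0.571 -0.191  0.11 ] 172 278 [ 0.563 -0.19   0.108] 175 278 [ 0.55  -0.188  0.127] 178 278 [ 0.549 -0.189  0.098] 181 278 [ 0.541 -0.188  0.098] 184 278 [ 0.532 -0.187  0.101] 187 278 [ 0.524 -0.186  0.099] 
118 290 [ 0.703 -0.24   0.125] 121 290 [ 0.704 -0.242  0.101] 124 290 [ 0.682 -0.236  0.137] 127 290 [ 0.666 -0.231  0.161] 130 290 [ 0.657 -0.23   0.162] 133 290 [ 0.649 -0.229  0.161] 136 290 [ 0.642 -0.229  0.159] 139 290 [ 0.634 -0.227  0.158] 142 290 [ 0.626 -0.226  0.16 ] 145 290 [ 0.618 -0.225  0.158] 148 290 [ 0.625 -0.231  0.11 ] 151 290 [ 0.61
[... 477 characters left out ...]
.1  ] 127 300 [ 0.676 -0.263  0.124] 130 300 [ 0.654 -0.256  0.163] 133 300 [ 0.647 -0.255  0.16 ] 136 300 [ 0.639 -0.254  0.16 ] 139 300 [ 0.631 -0.253  0.16 ] 142 300 [ 0.621 -0.251  0.165] 145 300 [ 0.616 -0.251  0.157] 148 300 [ 0.609 -0.251  0.152] 151 300 [ 0.614 -0.257  0.107] 154 300 [ 0.598 -0.251  0.135] 157 300 [ 0.589 -0.25   0.137] 160 300 [ 0.58  -0.248  0.142] 163 300 [ 0.581 -0.252  0.109] 166 300 [ 0.572 -0.25   0.11 ] 169 300 [ 0.564 -0.25   0.109] 172 300 [ 0.557 -0.249  0.106] 175 300 [ 0.549 -0.248  0.106] 178 300 [ 0.536 -0.244  0.126] 181 300 [ 0.534 -0.246  0.1  ] 184 300 [ 0.526 -0.245  0.099] 187 300 [ 0.518 -0.244  0.098] 
[0.489 0.33  0.1  ]
[ 0.504 -0.372 -0.004]
```

View pics/crop.png

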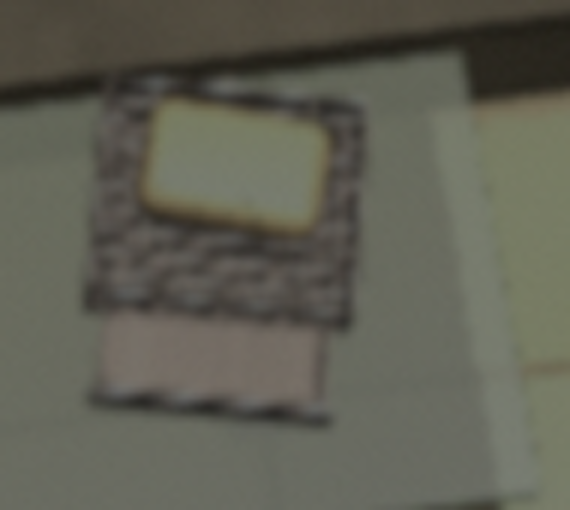

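The crop shows the pan (pink) at x 100–325, y 315–400. The lip is the dark strip from (92,402) to (330,418). The housing's front corners are at (88,305) and (348,325), its back corners at (108,88) and (362,105).

```bash
cat >> h.py <<'E'
def ray(c,u,v,h):
    d=c['R'].T@np.array([(u-c['cx'])/c['fx'],(v-c['cy'])/c['fy'],1]); o=-c['R'].T@c['t']
    return o+d*(h-o[2])/d[2]
E
python3 - <<'E'
from h import *
np.set_printoptions(precision=4,suppress=True)
c=dict(np.load('pics/top.npz'))
def q(x,y,h): return ray(c,255+(x+.5)/6-.5,110+(y+.5)/6-.5,h)
for n,a in dict(lipL=(92,402,.13),lipR=(330,418,.13),fL=(88,305,.139),fR=(348,325,.139),bL=(108,88,.139),bR=(362,105,.139),panfL=(102,396,.111),panfR=(322,408,.111),panbL=(105,318,.111)).items(): print(n,q(*a))
w=q(348,325,.139)-q(88,305,.139); print('yaw',np.degrees(np.arctan2(-w[0],-w[1])), np.linalg.norm(w))
P=pts(c); m=(P[...,2]>.12)&(P[...,2]<.134)&(P[...,0]<.57)&(P[...,0]>.52)&(abs(P[...,1]+.22)<.08)
A=P[m]; print(len(A),A[::6]); f=np.polyfit(A[:,1],A[:,0],1); print(f,A[:,1].min(),A[:,1].max())
E
```

```text
lipL [ 0.5479 -0.1659  0.13  ]
lipR [ 0.5291 -0.2674  0.13  ]
fL [ 0.5888 -0.1688  0.139 ]
fR [ 0.5672 -0.2794  0.139 ]
bL [ 0.6862 -0.1897  0.139 ]
bR [ 0.6657 -0.2999  0.139 ]
panfL [ 0.5544 -0.172   0.111 ]
panfR [ 0.538  -0.2677  0.111 ]
panbL [ 0.5895 -0.1777  0.111 ]
yaw 11.060855206277509 0.11270648497326925
117 [[ 0.568  -0.2719  0.1265]
 [ 0.5558 -0.2708  0.1214]
 [ 0.5533 -0.1746  0.132 ]
 [ 0.5522 -0.1903  0.1294]
 [ 0.5516 -0.1745  0.1282]
 [ 0.5495 -0.19    0.1293]
 [ 0.5479 -0.2083  0.1273]
 [ 0.5451 -0.2233  0.132 ]
 [ 0.5483 -0.1875  0.1243]
 [ 0.5462 -0.2029  0.1259]
 [ 0.5437 -0.2181  0.1288]
 [ 0.5418 -0.2336  0.1295]
 [ 0.5405 -0.2494  0.1275]
 [ 0.5429 -0.216   0.1218]
 [ 0.54   -0.2309  0.127 ]
 [ 0.5384 -0.2466  0.1263]
 [ 0.5356 -0.2614  0.131 ]
 [ 0.5371 -0.2416  0.1226]
 [ 0.5345 -0.2565  0.1266]
 [ 0.5322 -0.2621  0.122 ]]
[0.1499 0.5781] -0.27199856217749807 -0.16686652076883665
```

Request:
jog_arm --moves '[30, -50, 10, 0.03, 60, -100, 20, 0.06, 90, -150, 30, 0.09, 120, -200, 40, 0.11, 150, -250, 50, 0.13]' --jaw 1

```text
t: 0.72
ee_pos: [0.3581, 0.3641, 0.2889]
ee_rot: [-0.0, 0.097, 0.995, -0.0]
wrist_force: [1.0, -0.2, 0.2]
opening: 0.0402
grip_force: 0.0
```

Request:
jog_arm --moves '[30, -50, 0, 0, 55, -105, 0, 0, 80, -160, 0, 0, 105, -210, 0, 0, 125, -260, 0, 0]'

```text
t: 1.35
ee_pos: [0.4829, 0.1041, 0.2886]
ee_rot: [0.0, 0.097, 0.995, -0.0]
wrist_force: [1.1, 0.2, 0.8]
opening: 0.0002
grip_force: 0.0
```

Request:
jog_arm --moves '[15, -55, 0, 0, 30, -110, 0, 0, 45, -165, 0, 0, 55, -220, 0, 0, 65, -260, 0, 0]'

```text
t: 1.98
ee_pos: [0.5471, -0.1567, 0.2885]
ee_rot: [-0.0, 0.098, 0.995, -0.0]
wrist_force: [0.8, 1.3, 0.1]
opening: 0.0004
grip_force: 0.0
```

Run:
```python
from h import *
from scipy.spatial.transform import Rotation as Ro
np.set_printoptions(precision=4,suppress=True)
s=manip.sense(); c=manip.camera('wrist')
T=np.eye(4); q=s['ee_rot']; T[:3,:3]=Ro.from_quat([q[1],q[2],q[3],q[0]]).as_matrix(); T[:3,3]=s['ee_pos']
M=T@c['mount']; print(c['mount'],M)
c['R']=M[:3,:3].T; c['t']=-c['R']@M[:3,3]; np.savez('pics/w.npz',**c)
cv2.imwrite('pics/w1.png',c['image'][...,::-1])
```

```text
[[ 0.0009 -0.9477 -0.319   0.083 ]
 [ 1.      0.0009  0.0001 -0.0001]
 [ 0.0002 -0.319   0.9477 -0.1474]
 [ 0.      0.      0.      1.    ]] [[ 0.1946  0.9298  0.3124  0.4657]
 [ 0.9809 -0.1842 -0.0628 -0.1405]
 [-0.0008  0.3186 -0.9479  0.4359]
 [ 0.      0.      0.      1.    ]]
```

View pics/w1.png

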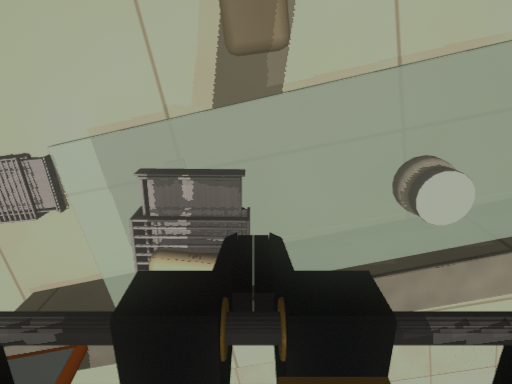

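The wrist view shows the lip's top strip level from (136,173) to (245,173). The pan's interior spans columns 146–242 and rows 177–208, and the housing's front edge is near row 212.

Run:
```python
from h import *
np.set_printoptions(precision=4,suppress=True)
c=dict(np.load('pics/w.npz')); g=cv2.cvtColor(c['image'],cv2.COLOR_RGB2GRAY)
for x in(155,190,230): print(x,g[164:224,x])
for u,v,h in((137,170,.132),(245,170,.132),(137,175,.132),(245,175,.132),(133,212,.139),(250,212,.139),(190.5,175,.132),(190.5,212,.139)): print(u,v,ray(c,u,v,h))
P=pts(c)
for v in range(164,226,2): print(v,P[v,190],P[v,170])
```

```text
155 [147 147 147 143  99  58  58  57  57  60  71  72  58  75  85  77  83  83
  82  82  83  93  92  93  93  92  92  92  92  92  91  92  91  92  94 112
 111 109  92  92  95 110 109 104 129  91  91  89  93 111 130 123  54  53
  54  60  87  85  81  84]
190 [147 147 146 147 141  56  56  55  56  56  62  76  58  79 112  97 110 135
 135 134 137 138 145 145 144 144 144 144 144 144 143 143 142 143 142 139
 106  88  88  88  88  88  87  95 125  84  87  87  97 140 136  92  69  49
  50  53  78  88  90  99]
230 [143 145 146 146 141  76  57  58  57  56  59  77  65  60  81  78  74  79
  78  79  78  78  77  80  90  91  91  91  90  91  91  91  91  90  90  91
  91  90  90  90  89  90  89  80  75  76  77  89  89  87  80  74  67  50
  50  52  71  94  80  75]
137 170 [ 0.5282 -0.2659  0.132 ]
245 170 [ 0.5482 -0.1647  0.132 ]
137 175 [ 0.533  -0.2674  0.132 ]
245 175 [ 0.5531 -0.1657  0.132 ]
133 212 [ 0.5667 -0.2798  0.139 ]
250 212 [ 0.5889 -0.168   0.139 ]
190.5 175 [ 0.5429 -0.2171  0.132 ]
190.5 212 [ 0.5776 -0.2248  0.139 ]
164 [ 0.5391 -0.2224  0.1008] [ 0.5353 -0.2432  0.0998]
166 [ 0.5409 -0.2226 
[... 958 characters left out ...]
5] [ 0.5705 -0.2503  0.1115]
202 [ 0.5766 -0.2301  0.1121] [ 0.5729 -0.2511  0.111 ]
204 [ 0.5791 -0.2309  0.1111] [ 0.5751 -0.2518  0.1108]
206 [ 0.5811 -0.2313  0.1118] [ 0.577  -0.2521  0.1117]
208 [ 0.583  -0.2317  0.1127] [ 0.5791 -0.2526  0.1119]
210 [ 0.586  -0.2329  0.1105] [ 0.5818 -0.2537  0.1108]
212 [ 0.5882 -0.2334  0.1105] [ 0.5836 -0.254   0.1117]
214 [ 0.5905 -0.2341  0.1104] [ 0.5862 -0.2549  0.1108]
216 [ 0.584  -0.2281  0.133 ] [ 0.5802 -0.2479  0.1326]
218 [ 0.5841 -0.2273  0.1378] [ 0.5803 -0.2465  0.1379]
220 [ 0.5847 -0.2267  0.1417] [ 0.5811 -0.246   0.1412]
222 [ 0.5866 -0.2271  0.142 ] [ 0.595  -0.2573  0.1113]
224 [ 0.6015 -0.2368  0.1114] [ 0.5972 -0.2578  0.1117]
```

Request:
jog_arm --moves '[8, -35, 0, 0.005, 16, -65, 0, 0.005, 16, -65, -50, 0.005, 16, -65, -100, 0.005, 16, -65, -130, 0.005]'

```text
t: 2.65
ee_pos: [0.562, -0.2181, 0.1559]
ee_rot: [-0.002, 0.095, 0.996, 0.0]
wrist_force: [0.4, -0.2, 0.5]
opening: 0.0006
grip_force: 0.0
```

Run:
```python
from h import *
s=manip.sense(); print(s['ee_pos'],s['wrist_force'])
c=manip.camera('wrist'); cv2.imwrite('pics/w2.png',c['image'][...,::-1])
```

```text
[ 0.5619762  -0.21805717  0.15585711] [ 0.36537305 -0.15978362  0.53207352]
```

View pics/w2.png

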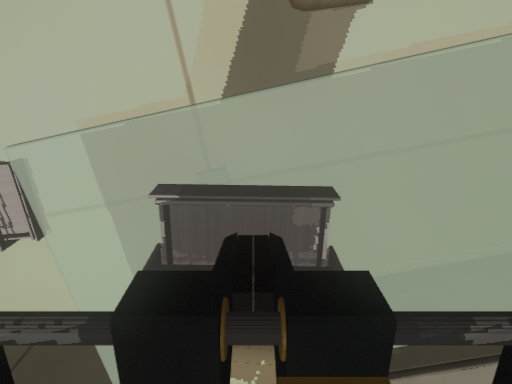

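The tip (253,235) is near the middle of the lip (columns 151–338) and behind it, over the open pan. I'll descend with a shift of about −4 mm in y.

Request:
jog_arm --moves '[1, -4, 0, 0, 1, -4, -12, 0, 1, -4, -24, 0, 1, -4, -36, 0, 1, -4, -36, 0]'

```text
t: 3.32
ee_pos: [0.5637, -0.2226, 0.1216]
ee_rot: [-0.001, 0.095, 0.996, 0.0]
wrist_force: [0.6, 0.2, 0.7]
opening: 0.0009
grip_force: 0.0
```

Request:
jog_arm --moves '[-5, 1, 0, 0, -10, 2, 0, 0, -15, 3, 0, 0, -20, 4, 0, 0, -24, 5, 0, 0]'

```text
t: 3.95
ee_pos: [0.5403, -0.2181, 0.123]
ee_rot: [0.0, 0.095, 0.995, -0.0]
wrist_force: [1.3, -0.4, -0.1]
opening: 0.0005
grip_force: 0.5
```

Request:
jog_arm --moves '[-5, 1, 0, 0, -10, 2, 0, 0, -15, 3, 0, 0, -20, 4, 0, 0, -24, 5, 0, 0]'

```text
t: 4.58
ee_pos: [0.5161, -0.213, 0.1227]
ee_rot: [-0.0, 0.095, 0.996, -0.0]
wrist_force: [1.1, -0.1, 1.2]
opening: 0.0004
grip_force: 0.5
```

Run:
```python
from h import *
np.set_printoptions(precision=4,suppress=True)
s=manip.sense(); print(s['ee_pos'],s['wrist_force'])
c=manip.camera('top'); cv2.imwrite('pics/t2.png',cv2.resize(c['image'][90:215,240:360,::-1],None,fx=4,fy=4,interpolation=cv2.INTER_CUBIC))
```

```text
[ 0.5161 -0.213   0.1227] [ 1.0682 -0.0717  1.1916]
```

View pics/t2.png

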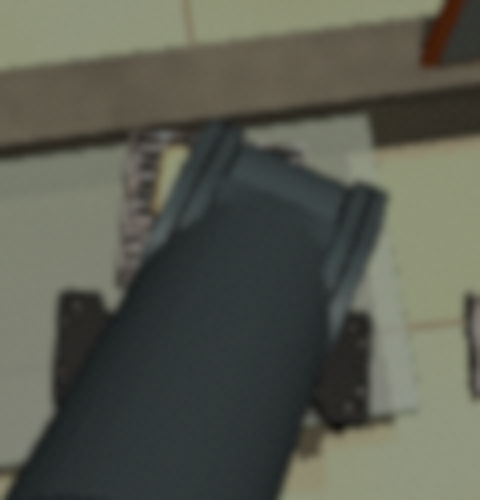

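The arm hides the dish in this view, so I'll use force and the wrist camera while continuing gently.

Request:
jog_arm --moves '[-2, 0.4, 0, 0, -4, 0.8, 0, 0, -6, 1.2, 0, 0]'

```text
t: 5.0
ee_pos: [0.5103, -0.2118, 0.1226]
ee_rot: [-0.0, 0.095, 0.996, -0.0]
wrist_force: [0.8, -0.6, -0.9]
opening: 0.0002
grip_force: 0.5
```

```bash
cat >> h.py <<'E'
def wrist():
    from scipy.spatial.transform import Rotation as Ro
    s=manip.sense(); c=manip.camera('wrist')
    T=np.eye(4); q=s['ee_rot']; T[:3,:3]=Ro.from_quat([q[1],q[2],q[3],q[0]]).as_matrix(); T[:3,3]=s['ee_pos']
    M=T@c['mount']; c['R']=M[:3,:3].T; c['t']=-c['R']@M[:3,3]; return c
E
python3 - <<'E'
from h import *
np.set_printoptions(precision=4,suppress=True)
print(manip.sense()['ee_pos'],manip.sense()['wrist_force'])
c=wrist(); P=pts(c); d=np.array([.981,-.194]); o=np.array([.5455,-.218])
D=(P[...,:2]-o)@d; L=(P[...,:2]-o)@np.array([.194,.981]); z=P[...,2]
m=(z>.127)&(z<.135)&(D<.01)&(abs(L)<.045); print('lip',m.sum(),np.percentile(D[m],[2,10,50,90,98]))
m=(z>.117)&(z<.145)&(D>.02)&(D<.06)&(abs(L)>.025)&(abs(L)<.058); print('front',m.sum(),np.percentile(D[m],[2,10,50]) if m.any() else 0)
cv2.imwrite('pics/w3.png',c['image'][...,::-1])
E
```

```text
[ 0.5103 -0.2118  0.1226] [ 0.8233 -0.5667 -0.8744]
lip 3144 [-0.0515 -0.0511 -0.049  -0.0462 -0.0441]
front 0 0
```

View pics/w3.png

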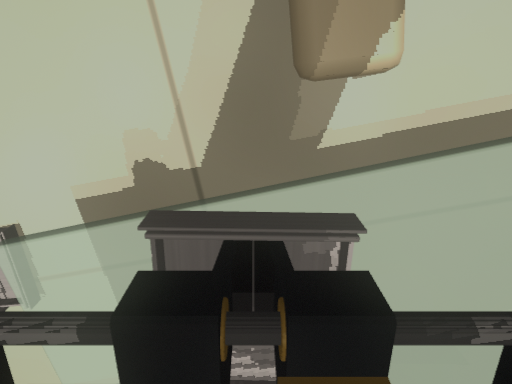

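The lip (columns 140–362, rows 215–235) has moved about 45 mm, so some 5 mm remain.

Request:
jog_arm --moves '[-1, 0.2, 0, 0, -2, 0.4, 0, 0, -3, 0.6, 0, 0, -3, 0.6, 0, 0]'

```text
t: 5.55
ee_pos: [0.5072, -0.2111, 0.1227]
ee_rot: [-0.0, 0.095, 0.996, 0.0]
wrist_force: [-0.6, -0.0, 0.3]
opening: 0.0005
grip_force: 0.2
```

Request:
jog_arm --moves '[-1, 0.2, 0, 0, -1, 0.2, 0, 0]'

```text
t: 5.8
ee_pos: [0.5063, -0.2109, 0.1227]
ee_rot: [-0.0, 0.095, 0.996, 0.0]
wrist_force: [0.1, -0.5, -0.2]
opening: 0.0005
grip_force: 0.3
```

Request:
jog_arm --moves '[-1, 0.2, 0, 0, -1, 0.2, 0, 0]'

```text
t: 6.05
ee_pos: [0.5055, -0.2108, 0.1227]
ee_rot: [0.0, 0.095, 0.996, -0.0]
wrist_force: [1.3, 0.7, -1.6]
opening: -0.0
grip_force: 0.6
```

Request:
jog_arm --moves '[-0.5, 0.1, 0, 0, -0.5, 0.1, 0, 0]'

```text
t: 6.3
ee_pos: [0.5055, -0.2108, 0.1228]
ee_rot: [0.001, 0.095, 0.996, -0.0]
wrist_force: [2.9, -0.1, -2.2]
opening: 0.0004
grip_force: 1.6
```

Run:
```python
from h import *
np.set_printoptions(precision=4,suppress=True)
F=[]
for i in range(2):
    c=wrist(); F.append(manip.sense()['wrist_force'])
print(manip.sense()['ee_pos'],F)
P=pts(c); d=np.array([.981,-.194]); o=np.array([.5455,-.218])
D=(P[...,:2]-o)@d; L=(P[...,:2]-o)@np.array([.194,.981]); z=P[...,2]
m=(z>.127)&(z<.135)&(D<.01)&(abs(L)<.045); print('lip',m.sum(),np.percentile(D[m],[2,50,98]))
# top/scene view of housing back & soap
c=manip.camera('scene'); np.savez('pics/scene2.npz',**c)
a=np.load('pics/scene.npz')['image'][185:250,150:260,::-1]; b=c['image'][185:250,150:260,::-1]
cv2.imwrite('pics/s2.png',cv2.resize(np.vstack([a,b]),None,fx=4.5,fy=4.5,interpolation=cv2.INTER_CUBIC))
```

```text
[ 0.5054 -0.2108  0.1228] [array([ 3.7513, -0.5945, -1.913 ]), array([ 3.6254, -0.8941, -1.3301])]
lip 3118 [-0.0565 -0.0539 -0.0491]
```

View pics/s2.png

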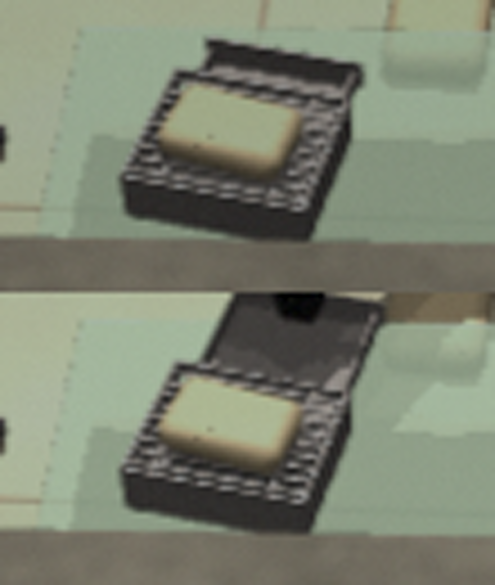

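The top crop is before, the bottom one now. The dish and soap are at the same pixels, e.g. the housing's lower-right corner is at (310,240) and (310,532), which is only the panel offset. The tray is well out. The force rose to about 3.7 N while the tip stood still, so the tray is at its stop. I'll back off the lip, lift and leave.

Request:
jog_arm --moves '[6, -1.2, 0, 0, 13, -2.6, 0, 0, 13, -2.6, 15, 0, 13, -2.6, 60, 0, 13, -2.6, 120, 0]'

```text
t: 7.08
ee_pos: [0.5168, -0.213, 0.2439]
ee_rot: [-0.001, 0.095, 0.995, 0.0]
wrist_force: [1.5, 0.6, 0.2]
opening: 0.0001
grip_force: 0.0
```

Request:
jog_arm --moves '[-5, 55, 40, 0, -10, 110, 50, 0, -20, 165, 50, 0, -30, 220, 50, 0, -40, 275, 50, 0]'

```text
t: 7.7
ee_pos: [0.4772, 0.0631, 0.2938]
ee_rot: [0.001, 0.095, 0.995, 0.0]
wrist_force: [1.0, -0.7, -0.4]
opening: 0.0007
grip_force: 0.0
```

Run:
```python
from h import *
np.set_printoptions(precision=4,suppress=True)
s=manip.sense(); print(s['ee_pos'],s['wrist_force'],s['t'])
c=manip.camera('top'); P=pts(c); d=np.array([.981,-.194]); o=np.array([.5455,-.218])
D=(P[...,:2]-o)@d; L=(P[...,:2]-o)@np.array([.194,.981]); z=P[...,2]
m=(z>.122)&(z<.135)&(D<.01)&(D>-.08)&(abs(L)<.045); print('lip',m.sum(),np.percentile(D[m],[2,50,98]) if m.any() else 0)
b=np.load('pics/top.npz')['image']
cv2.imwrite('pics/t3.png',cv2.resize(np.hstack([b[105:215,240:360,::-1],c['image'][105:215,240:360,::-1]]),None,fx=3.3,fy=3.3))
```

```text
[0.4772 0.0631 0.2938] [ 0.9989 -0.7187 -0.4337] 7.7
lip 86 [-0.0574 -0.0547 -0.0517]
```

View pics/t3.png

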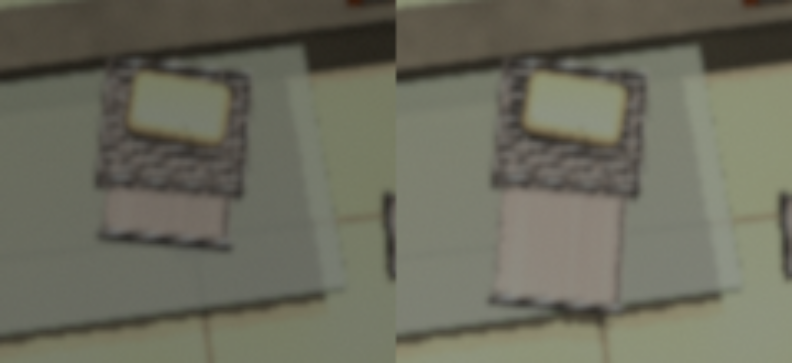

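The tray's lip is now at about (555,305) in the right-hand panel, 52 mm further out. The dish and soap have not moved, and the hand is clear.

```bash
python3 -c "
from rig import manip
print(manip.sign_off())"
```

```text
the job is handed in; nothing more can be done
None
```

The drip tray is drawn out to its stop, the dish and soap have not moved, the hand is clear, and the job was handed in at about 7.8 s; no verdict came back.

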